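# Hold the spray mask over the wet model truck

## Task

Pick up the yellow spray mask by its wooden grip, carry it over the row of paint bottles and hold it level about one centimetre above the roof of the freshly painted model truck, lined up with the truck's length, so that the whole brown patch shows centred in the mask's window. Finish while holding it there, quite still, so that I can spray through it: the paint is wet, so nothing may touch the truck or its turntable, and leave the bottles and everything else where they are.

Things in the scene. Friction and masses are not known exactly. Their poses are not given: they have to be found in the camera images.
- mask_grip (a point): Centre of the pale wooden grip of the yellow mask, a flat plastic sheet 112 x 80 x 3 mm (about 45 g) on the cutting mat. The upright grip block is 14 mm thick along the mask's x, 32 wide along y, 48 tall, fixed on the sheet near its +x end; this point is half-way up it, 27 mm above the sheet's underside. Axes as mask_window.
- mask_window (a point): Centre of the yellow mask's one window (50 x 34 mm, cut corners), at the sheet's underside. x runs along the mask's length and the window's 50 mm, towards the grip, whose centre is 56 mm away along +x and 27 mm up; y across; z up. The sheet spans x -42 to +70 and y -40 to +40 mm about this point.
- roof_patch (a point): Centre of the brown oval patch (36 mm along the truck, 20 across) on the flat roof of the olive-green model truck, at the roof surface, 128 mm above the table. x along the truck to its cab, z up. The roof spans x -60 to +60, y -35 to +35 mm about it; the cab ahead is lower. The truck is fixed to a turntable plate 220 mm across, 40 mm high, that turns if pushed.
- truck: The model truck (olive green with brown patches, 200 x 70 mm, 88 tall) together with the round grey turntable plate it is stuck to. Origin on the turntable's axis at the plate's underside, 30 mm above the table; x along the truck to its cab, z up; roof_patch is at x -18, z +98 mm.
- paint_rack: Fixed plywood rack 310 x 50 mm on the table between mat and turntable, holding a row of six loose dropper bottles (25 mm across, spaced 50 mm) whose tops stand 83 mm above the table. Origin at the middle of its underside; x along the row, z up.
- cutting_mat: Fixed green cutting mat 300 x 220 x 3 mm with a pale grid, under the two masks; it may be on either side of the rack. Origin at the middle of its underside, x along the 300 mm.
- slot_mask_grip (a point): Centre of the wooden grip of the other mask, which stays where it is: a white sheet with two narrow slots, otherwise the same size as the yellow one, lying beside it on the mat. x along its length towards the grip's end, z up.
- bottle0: One of six dropper bottles in the rack, 25 mm across, 78 mm tall, its foot 5 mm above the table; body origin at the middle of its underside, z up.
- bottle1: One of six dropper bottles in the rack, 25 mm across, 78 mm tall, its foot 5 mm above the table; body origin at the middle of its underside, z up.
- bottle2: One of six dropper bottles in the rack, 25 mm across, 78 mm tall, its foot 5 mm above the table; body origin at the middle of its underside, z up.
- bottle3: One of six dropper bottles in the rack, 25 mm across, 78 mm tall, its foot 5 mm above the table; body origin at the middle of its underside, z up.
- bottle4: One of six dropper bottles in the rack, 25 mm across, 78 mm tall, its foot 5 mm above the table; body origin at the middle of its underside, z up.
- bottle5: One of six dropper bottles in the rack, 25 mm across, 78 mm tall, its foot 5 mm above the table; body origin at the middle of its underside, z up.
- tin_grey: Small grey paint tin, 34 mm across, 36 mm tall, beyond the rack; body origin at the middle of its underside, z up.
- tin_white: Small white paint tin, 34 mm across, 36 mm tall, beyond the rack; body origin at the middle of its underside, z up.
- cement: Blue cement bottle with yellow cap and needle, 52 x 26 mm, 119 mm tall, beyond the rack; body origin at the middle of its underside, z up.
There are look-alikes about, which are no part of the job. Of the things like the part that bears mask_grip, leave any that is blue; of the rest the larger one is meant.

How it is judged:
On the way:
1. the yellow mask is carried over the row of paint bottles, above their tops (y of mask_window in the frame of paint_rack between -0.05 and 0.05 m and x of mask_window in the frame of paint_rack between -0.16 and 0.16 m and z of mask_window in the frame of paint_rack above 0.084 m), for 0.05 s.
At the end, for the whole second after the job is handed in: Fingers still hold the yellow mask, still and untouched by the truck: its underside 4 to 18 mm above the roof, window centre within 8 mm of the patch centre, within 0.15 rad of the truck's length (either way round), level within 0.12 rad; the truck has not moved (z of mask_window in the frame of roof_patch between 0.004 and 0.018 m and horizontal distance between mask_window and roof_patch below 0.008 m and angle between the x axis of mask_window and the x axis of roof_patch, either way round below 0.15 rad and angle between mask_window's own z axis and vertical below 0.12 rad and contact force between the fingers and mask above 1 N and contact force between mask and truck below 0.05 N and linear speed of mask below 0.02 m/s and angular speed of mask below 0.15 rad/s and distance of roof_patch from where it was at the start of the episode below 0.004 m); the arm keeps its last pose, push and grip.
It fails at once if the mask or the robot touches the wet truck or the turntable plate under it (contact force between any of mask, the fingers, the arm and truck above 0.3 N).
It fails at once if the truck is moved (distance of roof_patch from where it was at the start of the episode above 0.006 m).
It fails at once if a paint bottle, tin or the cement bottle is disturbed (moved 15 mm or tipped) (distance of any of bottle0, bottle1, bottle2, bottle3, bottle4, bottle5, tin_grey, tin_white, cement from where it was at the start of the episode above 0.015 m or angle between any of bottle0, bottle1, bottle2, bottle3, bottle4, bottle5, tin_grey, tin_white, cement's own z axis and vertical above 0.35 rad).
It fails at once if the white mask is shifted by more than 20 mm (distance of slot_mask_grip from where it was at the start of the episode above 0.02 m).
It also fails if it takes over 38 s, if anything falls off the work surface, if the arm or the gripper's body presses on something with over 40 N, if the wrist force passes 120 N, or if a joint passes its speed limit or range.

## Robot

A 7-joint arm with a two-finger parallel gripper is mounted at the origin on the work surface. World frame = base frame: x ahead of the robot, y to its left, z up, the work surface at z = 0. Lengths are in m, angles in rad, forces in N, time in s.
With the tool pointing down it reaches from about 0.425 to 1.025 m from the base axis. Payload 3.6 kg.
Tool frame: the origin (TCP) lies midway between the tips of the shut fingers; the grasp point (between the pads) lies 19 mm behind it (arm.hold_point_z is the z of the grasp point in the tool frame, in m); z points along the fingers, y is the direction in which the jaws open and shut (so a half turn about z gives the same grasp; the last joint's range is limited). The gripper opens to 85 mm and grips with 20 to 120 N. Pads are 22 mm wide; open, the fingers measure 114 mm over their backs; the gripper's body (76 mm by 85 mm) begins 54 mm behind the grasp point. The pads swing forward as they close: fully open they stand 13 mm farther back than shut.
Start: joints at [-1.194, 0.591, 0.048, 1.609, -0.033, 0.943, -0.034], TCP at [0.329, 0.646, 0.231] pointing down, gripper open.
Joint ranges: [-2.69, 2.69], [-0.47, 2.24], [-1.27, 1.36], [0.19, 2.51], [-1.53, 4.68], [0.08, 2.07], [-3.09, 3.09]. Speed limits (rad/s): [2.57, 2.57, 3.14, 3.14, 3.14, 3.14, 3.14].

## Interface

Orientations are given as [roll, pitch, yaw] about the fixed x, y, z axes, in that order (R = Rz(yaw) Ry(pitch) Rx(roll)).
In Python, from rig import arm, optics, ticket gives the robot as it stands.
- The arm moves only by the tool drive_tool, never from a script. Its argument "targets" is a list of rows, each an object of numbers: "gripper": the finger opening in mm, from 0 to 85.4; "x", "y", "z": the shift along the world's x, y, z in mm; "turn": the turn about the world's z in rad. In form: [{"gripper": .., "x": .., "y": .., "z": .., "turn": ..}, ...]. A call has exactly 5 rows; each row shifts and turns the commanded pose from where the row before left it; what a row does not reach is not made up. A row lasts 1/10 s, in which the tool goes at most 50 mm and 8.59 degrees, less where a joint would pass 70% of its speed; a pose out of reach is approached as far as the arm can. A call with a gripper value outside its range is refused whole. The fingers move at their own pace and stop on an object; the grip force is fixed at half the most. Time passes only in rows, so rows that do not move let the fingers close, or fill a call up. It gives the time, the measured TCP pose, the force and the opening at its end, in the units of the state.
- arm.state(): the state, without advancing time (a new reading comes with each control period).
- optics.camera(name): name is "scene" or "top"; returns a dict with "pixels" (384x512x3 uint8, red, green, blue), "depth" (384x512 float32, m along the optical axis (not along the pixel's ray), 0 where there is no reading), "intrinsics" (3x3 intrinsics, pixels), "distortion" ([k1, k2, p1, p2, k3] as OpenCV has them; the pictures are not rectified), "R" (3x3) and "t" (3): a world point X has camera coordinates R X + t. Camera axes: x right, y down, z forward; pixel columns grow to the right and rows downward; lengths in m; the calibration is good to about 2 mm. A picture is of the moment at which its call begins.
- ticket.hand_in(): hands the job in, once; it reports no verdict.
The state is a dict: "t": time; "joint_positions": joint angles; "dq": joint speeds; "joint_torque": joint torques, N m; "eef_pos": TCP position; "tool_rot": TCP orientation; "ft_force": force on the tool from outside, world axes, zero at the start; "ft_torque": the same for the moment, N m; "opening": opening from 0.0 (shut) to 1.0 (fully open).
Only numpy, scipy, OpenCV 4.12 (cv2) and the standard library are available. Lean on these libraries where they do the work, as an engineer would, in place of code of your own. Each camera call takes 0.05 s, during which the arm holds its last target.

## Working session

There is one attempt and no reset: what is moved stays moved. The work goes in short steps, Python scripts to look and compute and a tool call to move; the robot and the scene stay as the last step left them, time stands still between calls to the robot, and variables do not carry over. Pictures are saved under pics/ and viewed, and the job is handed in when it is done.

Besides the shell and the picture viewer there is one more tool, called after "Request:" as name([rows], argument=value, ...), one row to a line, values as JSON. drive_tool: Moves the arm, as the interface text tells. Its arguments: {"type":"object","properties":{"targets":{"type":"array","items":{"type":"object","properties":{"gripper":{"type":"number"},"x":{"type":"number"},"y":{"type":"number"},"z":{"type":"number"},"turn":{"type":"number"}}}}},"required":["targets"]}

```bash
mkdir -p pics; ls; python3 - <<'E'
from rig import arm, optics, ticket
import cv2,numpy as np
print(arm.state(), arm.hold_point_z)
for n in("scene","top"):
    c=optics.camera(n); cv2.imwrite(f"pics/{n}0.png",c["pixels"][:,:,::-1]); np.savez(f"{n}0.npz",**c)
    print(n,c["intrinsics"],c["distortion"],c["R"],c["t"])
E
```

```text
pics
{'t': 0.0, 'joint_positions': array([-1.19349391,  0.59212143,  0.04829149,  1.60982723, -0.03332639,
        0.94265668, -0.03369046]), 'dq': array([-0.00070879,  0.00124539, -0.0008312 ,  0.00122189, -0.00126047,
        0.00115604, -0.00160204]), 'joint_torque': array([ 1.03666036e-03, -5.48703039e+01,  1.54672980e+00, -1.98126107e+01,
        9.36958037e-03,  8.67268100e-03,  1.18193924e-06]), 'eef_pos': array([0.32847422, 0.64540525, 0.23013719]), 'tool_rot': array([-3.13938715e+00,  9.96198125e-05,  2.67087169e+00]), 'ft_force': array([ 0.53256511, -0.5172855 , -0.1812413 ]), 'ft_torque': array([-0.06097635,  0.00189438,  0.00472414]), 'opening': 1.0023454551293614} -0.0187
scene [[356.09898336   0.         251.76408572]
 [  0.         356.09898336 191.11698169]
 [  0.           0.           1.        ]] [0.03279794 0.         0.         0.         0.        ] [[-0.87313456  0.48747318 -0.00243666]
 [ 0.27659386  0.49129102 -0.82591099]
 [-0.40141235 -0.7218054  -0.56379526]] [ 0.51353987 -0.00290982  1.25976891]
top [[400.33435115   0.         252.18683593]
 [  0.         400.33435115 193.5185528 ]
 [  0.           0.           1.        ]] [-0.10496421  0.          0.          0.          0.        ] [[ 0.00531074 -0.99996021 -0.00716788]
 [-0.99087088 -0.00429659 -0.1347458 ]
 [ 0.13470964  0.00781804 -0.99085427]] [-0.09837674  0.54127625  0.95037889]
```

View pics/scene0.png

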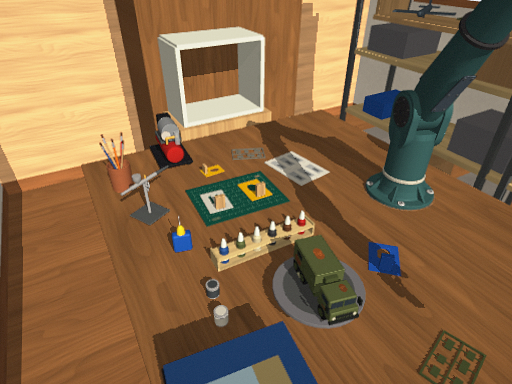

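View pics/top0.png

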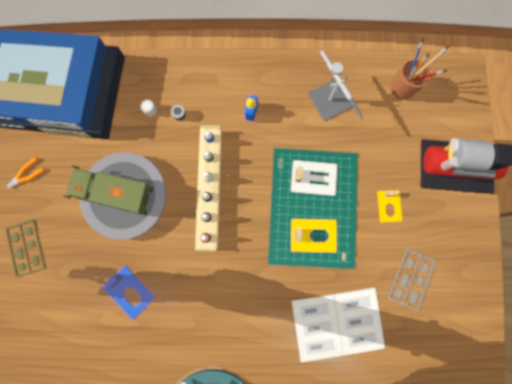

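```bash
cat > h.py <<'E'
import numpy as np,cv2
def load(n):
    return dict(np.load(n))
def ray(c,uv):
    uv=np.array(uv,float).reshape(-1,1,2)
    p=cv2.undistortPoints(uv,c["intrinsics"],c["distortion"])[:,0]
    d=np.c_[p,np.ones(len(p))]@c["R"]
    o=-c["R"].T@c["t"]; return o,d
def at_z(c,uv,z):
    o,d=ray(c,uv); return o+d*((z-o[2])/d[:,2])[:,None]
def cloud(c):
    h,w=c["depth"].shape
    u,v=np.meshgrid(np.arange(w),np.arange(h))
    o,d=ray(c,np.stack([u,v],-1).reshape(-1,2))
    return (o+d*c["depth"].reshape(-1,1)).reshape(h,w,3)
def proj(c,P):
    return cv2.projectPoints(np.array(P,float).reshape(-1,1,3),cv2.Rodrigues(c["R"])[0],c["t"],c["intrinsics"],c["distortion"])[0][:,0]
E
python3 - <<'E'
from h import *
c=load("top0.npz"); im=np.ascontiguousarray(c["pixels"][:,:,::-1])
a=cv2.resize(im[150:275,265:415],None,fx=4,fy=4,interpolation=cv2.INTER_CUBIC)
b=cv2.resize(im[145:245,55:220],None,fx=4,fy=4,interpolation=cv2.INTER_CUBIC)
cv2.imwrite("pics/m.png",a);cv2.imwrite("pics/t.png",b)
s=load("scene0.npz"); im=np.ascontiguousarray(s["pixels"][:,:,::-1])
cv2.imwrite("pics/s.png",cv2.resize(im[160:330,180:380],None,fx=3.5,fy=3.5,interpolation=cv2.INTER_CUBIC))
P=cloud(c)
for q in[(313,236),(301,236),(345,210),(115,192),(390,206),(207,195),(180,200)]: print(q,P[q[1],q[0]].round(4))
E
```

```text
(313, 236) [ 0.4389 -0.2491  0.0037]
(301, 236) [ 0.4374 -0.213   0.0549]
(345, 210) [ 0.5051 -0.3322  0.002 ]
(115, 192) [0.5315 0.2151 0.1272]
(390, 206) [ 0.5155 -0.4491  0.0029]
(207, 195) [0.5322 0.0108 0.0773]
(180, 200) [0.5289 0.0892 0.0014]
```

View pics/m.png

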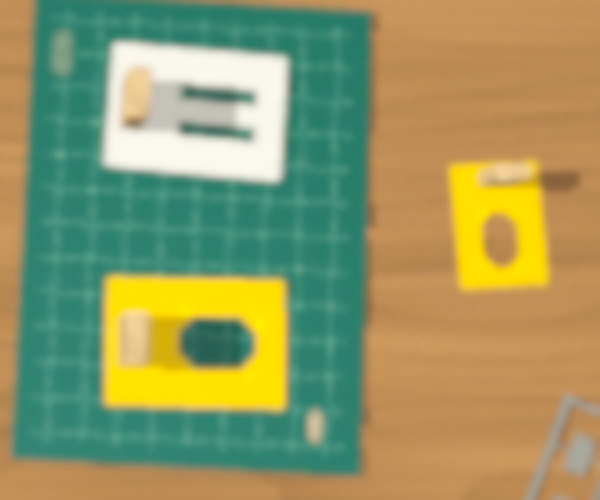

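View pics/t.png

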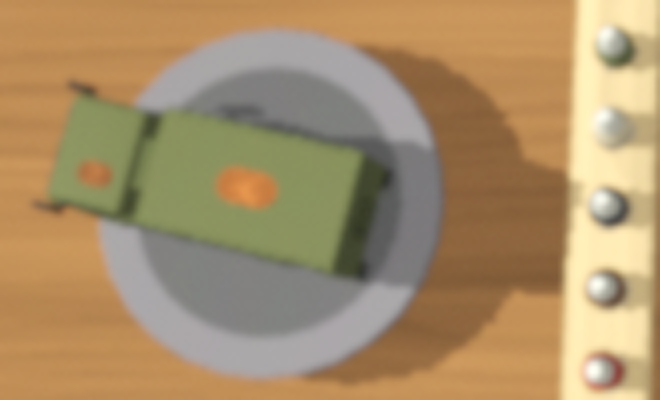

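View pics/s.png

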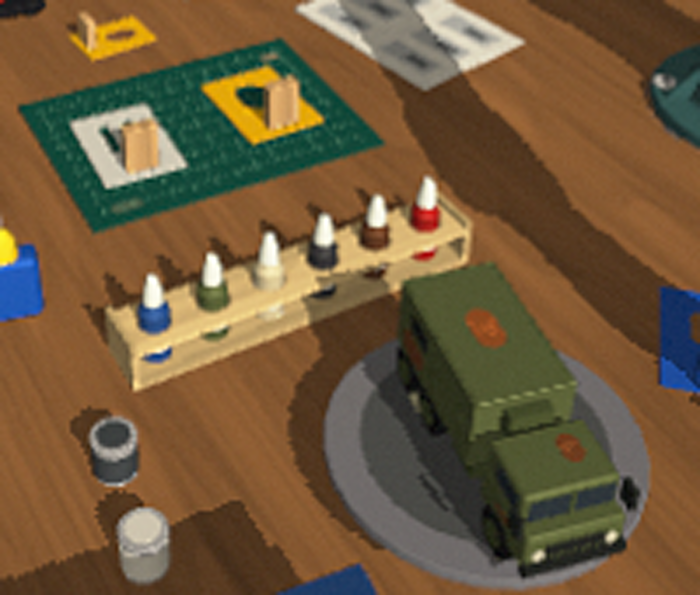

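The yellow sheet on the mat (top camera 313,236) is the target. The look-alikes are the small yellow mask (390,206), the blue one (128,292) and the white slot mask (314,178). The larger non-blue yellow one, with its grip at (299,235) and window at (319,236), fits the description, and the crop confirms it. The orange oval on the big roof (117,192) is the patch; the smaller one on the cab is not. Next I'll measure both.

```bash
cat > meas.py <<'E'
from h import *
def rect(c,mask,z):
    n,l,s,ce=cv2.connectedComponentsWithStats(mask.astype(np.uint8))
    k=1+np.argmax(s[1:,4]); cn=max(cv2.findContours((l==k).astype(np.uint8),0,1)[0],key=len)[:,0]
    W=at_z(c,cn,z)[:,:2]; r=cv2.minAreaRect((W*1000).astype(np.float32)); return r,W,s[k]
def ora(c,box):
    u0,v0,u1,v1=box
    hsv=cv2.cvtColor(c["pixels"],cv2.COLOR_RGB2HSV); m=(hsv[...,0]<16)&(hsv[...,1]>150)&(hsv[...,2]>90)
    k=np.zeros(m.shape,bool);k[v0:v1,u0:u1]=1; return m&k
E
python3 - <<'E'
from meas import *
c=load("top0.npz"); s=load("scene0.npz")
for nm,cc,b in(("top",c,(285,212,345,260)),("scene",s,(235,170,280,205))):
    hsv=cv2.cvtColor(cc["pixels"],cv2.COLOR_RGB2HSV)
    m=(hsv[...,0]>20)&(hsv[...,0]<34)&(hsv[...,1]>190)&(hsv[...,2]>120)
    k=np.zeros(m.shape,bool);k[b[1]:b[3],b[0]:b[2]]=1
    r,W,st=rect(cc,m&k,0.006); print(nm,"sheet",r,st,"bbox mid",(W.min(0)+W.max(0))/2)
# window from top
hsv=cv2.cvtColor(c["pixels"],cv2.COLOR_RGB2HSV)
m=(hsv[...,0]>60)&(hsv[...,0]<100); k=np.zeros(m.shape,bool);k[225:246,306:333]=1
r,W,st=rect(c,m&k,0.0045); print("window",r,st)
P=cloud(c)
# patch
for nm,cc,b in(("top",c,(105,180,130,203)),("scene",s,(305,240,335,270))):
    m=ora(cc,b); r,W,st=rect(cc,m,0.128); v,u=np.where(m); q=at_z(cc,np.c_[u,v],.128)[:,:2]
    e=np.linalg.eigh(np.cov(q.T))[1][:,1]; print(nm,"patch",r,st,q.mean(0),"axis",np.arctan(e[0]/e[1]))
# roof
Z=P[...,2]; m=np.zeros(Z.shape,bool); m[150:230,60:165]=1; m&=(Z>.118)&(Z<.14)
r,W,st=rect(c,m,.128); print("roof",r,st, np.median(Z[m]))
Ps=cloud(s);Zs=Ps[...,2]; m=(Zs>.118)&(Zs<.138); m[:220]=0;m[300:]=0;m[:,:285]=0;m[:,355:]=0
r,W,st=rect(s,m,.128); print("roof s",r,st,np.median(Zs[m]))
# rack/bottles
m=(Z>.03)&(Z<.06); 
m=np.zeros(Z.shape,bool); m[115:260,190:230]=1; print("maxz bottles",Z[m].max(), )
m&=(Z>.025)&(Z<.05); r,W,st=rect(c,m,.04); print("rack",r,st)
# mat
hsvm=(hsv[...,0]>70)&(hsv[...,0]<95)&(hsv[...,1]>120); r,W,st=rect(c,hsvm,.003); print("mat",r,st)
# grip
m=np.zeros(Z.shape,bool); m[220:250,285:320]=1; m&=(Z>.042);q=P[m];print("grip pts",len(q),q.mean(0),q.min(0),q.max(0))
E
```

```text
top sheet ((440.49456787109375, -250.4298858642578), (108.9044189453125, 77.82521057128906), 89.6410903930664) [292 220  44  32 984] bbox mid [ 0.44031611 -0.25044385]
scene sheet ((441.0754089355469, -246.60452270507812), (114.76055145263672, 81.25645446777344), 88.85122680664062) [238 179  34  22 230] bbox mid [ 0.44167525 -0.24703187]
window ((440.2077941894531, -264.219970703125), (22.5943603515625, 40.559471130371094), 0.060871995985507965) [311 231  17  10 149]
top patch ((532.6543579101562, 211.7093505859375), (32.069976806640625, 17.055192947387695), 76.52836608886719) [110 187  14  10  96] [0.53277903 0.21191092] axis 0.21588750042476904
scene patch ((531.1460571289062, 212.3111114501953), (34.99237060546875, 19.71101951599121), 78.9239501953125) [313 248  12  11  86] [0.5114812  0.20879186] axis 1.2918758648811757
roof ((532.3916015625, 212.45709228515625), (130.58909606933594, 71.95040130615234), 76.9564208984375) [  88  171   58   42 1668] 0.127913482060378
roof s ((536.3598022460938, 221.32052612304688), (135.77455139160156, 75.30616760253906), 77.85401916503906) [ 294  235   51   46 1308] 0.12664816014191965
maxz bottles 1.013916538843219
rack ((559.0145874023438, 14.089193344116211), (51.158809661865234, 312.5594177246094), 89.09832763671875) [ 195  125   26  126 2062]
mat ((511.76837158203125, -251.7254638671875), (213.4945068359375, 292.3491516113281), 87.02367401123047) [ 269  149   88  119 5903]
grip pts 99 [ 0.44034417 -0.20532235  0.08164322] [ 0.40883213 -0.21615178  0.04236139] [ 0.45697269 -0.10347729  1.01391654]
```

Request:
drive_tool([
  {"gripper":85,"x":24,"y":-40,"z":0,"turn":0.05},
  {"gripper":85,"x":24,"y":-40,"z":0,"turn":0.05},
  {"gripper":85,"x":24,"y":-40,"z":0,"turn":0.05},
  {"gripper":85,"x":24,"y":-40,"z":0,"turn":0.05},
  {"gripper":85,"x":24,"y":-40,"z":0,"turn":0.05},
])

```text
t: 0.6
eef_pos: [0.4493, 0.4441, 0.2309]
tool_rot: [-3.141, -0.0, 2.923]
ft_force: [1.1, 0.2, 0.5]
opening: 0.995
```

Request:
drive_tool([
  {"gripper":85,"x":10,"y":-45,"z":0,"turn":0.04},
  {"gripper":85,"x":10,"y":-45,"z":0,"turn":0.04},
  {"gripper":85,"x":10,"y":-45,"z":0,"turn":0.04},
  {"gripper":85,"x":10,"y":-45,"z":0,"turn":0.04},
  {"gripper":85,"x":10,"y":-45,"z":0,"turn":0.04},
])

```text
t: 1.1
eef_pos: [0.4987, 0.2191, 0.231]
tool_rot: [-3.141, -0.0, 3.123]
ft_force: [0.8, 0.1, -0.5]
opening: 1.0
```

Request:
drive_tool([
  {"gripper":85,"x":0,"y":-45,"z":0,"turn":0},
  {"gripper":85,"x":0,"y":-45,"z":0,"turn":0},
  {"gripper":85,"x":0,"y":-45,"z":0,"turn":0},
  {"gripper":85,"x":0,"y":-45,"z":0,"turn":0},
  {"gripper":85,"x":0,"y":-45,"z":0,"turn":0},
])

```text
t: 1.6
eef_pos: [0.4983, -0.0057, 0.2312]
tool_rot: [-3.142, -0.0, 3.121]
ft_force: [0.9, 0.1, -0.1]
opening: 0.997
```

Request:
drive_tool([
  {"gripper":85,"x":-12,"y":-35,"z":0,"turn":0},
  {"gripper":85,"x":-12,"y":-35,"z":0,"turn":0},
  {"gripper":85,"x":-12,"y":-35,"z":0,"turn":0},
  {"gripper":85,"x":-12,"y":-35,"z":0,"turn":0},
  {"gripper":85,"x":-10,"y":-30,"z":0,"turn":0},
])

```text
t: 2.1
eef_pos: [0.4395, -0.1757, 0.2311]
tool_rot: [-3.141, -0.001, 3.12]
ft_force: [0.7, 0.0, 0.3]
opening: 0.994
```

Request:
drive_tool([
  {"gripper":85,"x":1,"y":-32,"z":-20,"turn":0.01},
  {"gripper":85,"x":0,"y":0,"z":-40,"turn":0},
  {"gripper":85,"x":0,"y":0,"z":-40,"turn":0},
  {"gripper":85,"x":0,"y":0,"z":-40,"turn":0},
  {"gripper":85,"x":0,"y":0,"z":0,"turn":0},
])

```text
t: 2.6
eef_pos: [0.4383, -0.2045, 0.0872]
tool_rot: [3.138, -0.01, 3.131]
ft_force: [-0.3, 0.0, 0.3]
opening: 0.993
```

```bash
python3 - <<'E'
from rig import arm, optics
from h import *
t=optics.camera("top"); s=optics.camera("scene"); st=arm.state(); print(st["eef_pos"],st["joint_positions"])
a=cv2.resize(t["pixels"][195:275,265:365,::-1],None,fx=4,fy=4,interpolation=cv2.INTER_CUBIC)
b=cv2.resize(s["pixels"][130:230,200:300,::-1],None,fx=4,fy=3.2,interpolation=cv2.INTER_CUBIC)
cv2.imwrite("pics/pre.png",np.hstack([a[:320],b[:320]]))
E
```

```text
[ 0.4413942  -0.20574119  0.09116707] [ 0.30777508  0.53207148  0.04705759  2.23826013 -0.06528108  0.37447986
  1.96911423]
```

View pics/pre.png

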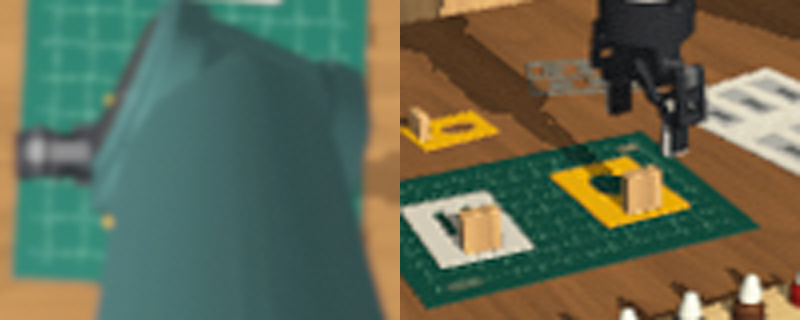

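```bash
python3 - <<'E'
from h import *
s=load("scene0.npz")
for p in ([.4414,-.2057,.091],[.4414,-.1637,.104],[.4414,-.2477,.104],[.4405,-.2083,.054]):
    q=proj(s,p)[0]; print(p,400+(q[0]-200)*4,(q[1]-130)*3.2)
E
```

```text
[0.4414, -0.2057, 0.091] 640.4350687445315 140.4768006325896
[0.4414, -0.1637, 0.104] 667.0335595007575 148.5356569349623
[0.4414, -0.2477, 0.104] 615.5110232335894 111.79802126609793
[0.4405, -0.2083, 0.054] 639.3285648916228 169.04272788407627
```

Request:
drive_tool([
  {"gripper":85,"x":-1,"y":-3,"z":-23,"turn":0},
  {"gripper":85,"x":0,"y":0,"z":-20,"turn":0},
  {"gripper":85,"x":0,"y":0,"z":-20,"turn":0},
  {"gripper":85,"x":0,"y":0,"z":-10,"turn":0},
  {"gripper":85,"x":0,"y":0,"z":0,"turn":0},
])

```text
t: 3.2
eef_pos: [0.4416, -0.2091, 0.019]
tool_rot: [-3.141, 0.001, 3.131]
ft_force: [-0.7, 0.2, 0.8]
opening: 0.994
```

Request:
drive_tool([
  {"gripper":60,"x":0,"y":0,"z":0,"turn":0},
  {"gripper":50,"x":0,"y":0,"z":0,"turn":0},
  {"gripper":40,"x":0,"y":0,"z":0,"turn":0},
  {"gripper":34,"x":0,"y":0,"z":0,"turn":0},
  {"gripper":30,"x":0,"y":0,"z":0,"turn":0},
])

```text
t: 3.7
eef_pos: [0.441, -0.2089, 0.0186]
tool_rot: [-3.141, 0.001, 3.131]
ft_force: [-0.4, 0.1, -0.7]
opening: 0.353
```

```bash
python3 - <<'E'
from rig import arm, optics
from h import *
s=optics.camera("scene"); st=arm.state(); print(st["eef_pos"],st["tool_rot"],st["ft_force"],st["opening"])
b=cv2.resize(s["pixels"][140:220,210:300,::-1],None,fx=7,fy=7,interpolation=cv2.INTER_CUBIC)
cv2.imwrite("pics/pre2.png",b)
E
```

```text
[ 0.44092911 -0.20888604  0.01847367] [-3.14150165e+00  2.70123833e-04  3.13085245e+00] [-0.78461988 -0.38948075  0.08907243] 0.35352143125337415
```

View pics/pre2.png

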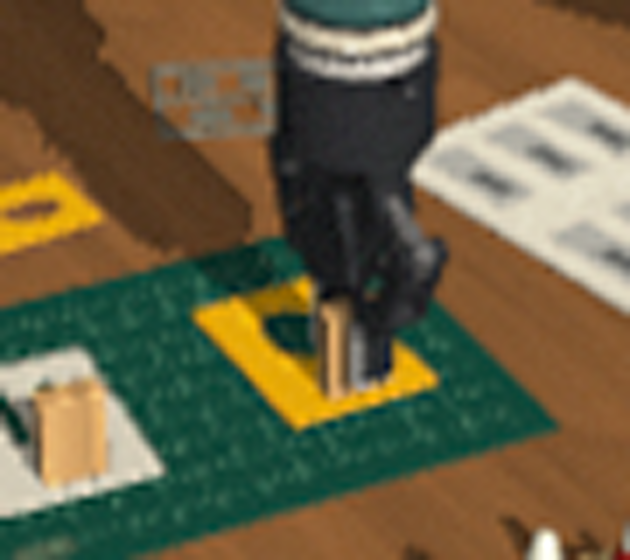

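The fingers straddle the grip block, seen at about (258,190) in the scene camera. Now I'll close them.

Request:
drive_tool([
  {"gripper":22,"x":0,"y":0,"z":0,"turn":0},
  {"gripper":16,"x":0,"y":0,"z":0,"turn":0},
  {"gripper":10,"x":0,"y":0,"z":0,"turn":0},
  {"gripper":0,"x":0,"y":0,"z":0,"turn":0},
  {"gripper":0,"x":0,"y":0,"z":0,"turn":0},
])

```text
t: 4.25
eef_pos: [0.4409, -0.2089, 0.0184]
tool_rot: [-3.142, 0.0, 3.131]
ft_force: [-0.6, -0.1, 2.7]
opening: 0.156
```

Request:
drive_tool([
  {"gripper":0,"x":0,"y":0,"z":0,"turn":0},
  {"gripper":0,"x":0,"y":0,"z":5,"turn":0},
  {"gripper":0,"x":0,"y":0,"z":15,"turn":0},
  {"gripper":0,"x":0,"y":0,"z":30,"turn":0},
  {"gripper":0,"x":0,"y":0,"z":30,"turn":0},
])

```text
t: 4.75
eef_pos: [0.4401, -0.2086, 0.0988]
tool_rot: [3.141, -0.002, 3.131]
ft_force: [0.1, -0.1, -0.6]
opening: 0.156
```

Request:
drive_tool([
  {"gripper":0,"x":0,"y":0,"z":30,"turn":0},
  {"gripper":0,"x":0,"y":0,"z":30,"turn":0},
  {"gripper":0,"x":0,"y":0,"z":30,"turn":0},
  {"gripper":0,"x":0,"y":0,"z":0,"turn":0},
  {"gripper":0,"x":0,"y":0,"z":0,"turn":0},
])

```text
t: 5.25
eef_pos: [0.4408, -0.2088, 0.1888]
tool_rot: [-3.141, 0.001, 3.131]
ft_force: [-0.5, -0.1, -0.9]
opening: 0.157
```

```bash
python3 - <<'E'
from rig import arm, optics
from h import *
t=optics.camera("top"); s=optics.camera("scene"); st=arm.state(); print(st["eef_pos"],st["tool_rot"],st["opening"],st["ft_force"],st["ft_torque"])
np.savez("lift_s.npz",**s);np.savez("lift_t.npz",**t)
cv2.imwrite("pics/lift.png",cv2.resize(s["pixels"][90:210,190:310,::-1],None,fx=5,fy=5,interpolation=cv2.INTER_CUBIC))
E
```

```text
[ 0.4398081  -0.20838669  0.18736799] [ 3.14077767e+00 -2.20489022e-03  3.13105031e+00] 0.155885536450786 [ 0.03729271  0.19936741 -1.04178295] [-0.03059365  0.00908111  0.00570375]
```

View pics/lift.png

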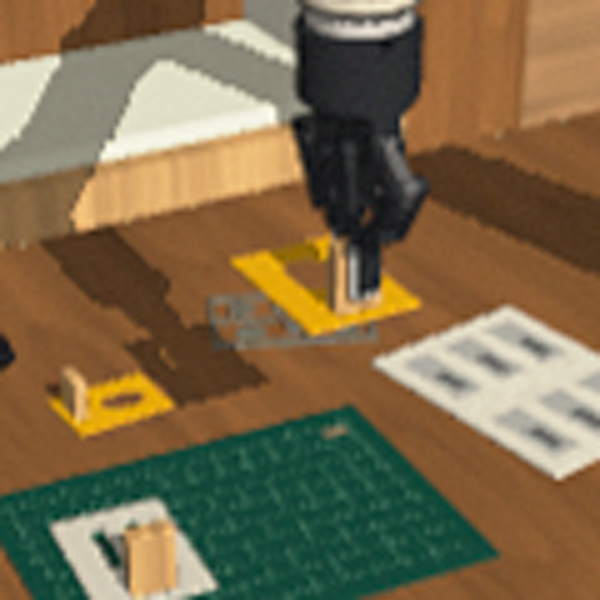

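```bash
cat > pose.py <<'E'
from meas import *
def mask_pose(c,box,zg):
    u0,v0,u1,v1=box
    hsv=cv2.cvtColor(c["pixels"],cv2.COLOR_RGB2HSV)
    m=(hsv[...,0]>18)&(hsv[...,0]<34)&(hsv[...,1]>190)&(hsv[...,2]>100)
    k=np.zeros(m.shape,bool);k[v0:v1,u0:u1]=1;m&=k
    P=cloud(c); me=cv2.erode(m.astype(np.uint8),np.ones((3,3)))>0
    q=P[me]; q=q[abs(q[:,2]-zg)<.03]
    A=np.c_[q[:,:2]-q[:,:2].mean(0),np.ones(len(q))]
    w=np.ones(len(q),bool)
    for _ in range(5):
        f=np.linalg.lstsq(A[w],q[w,2],rcond=None)[0]; r=q[:,2]-A@f; w=abs(r)<.004
    r,W,st=rect(c,m,f[2]); print("n",w.sum(),"slopes",f[:2].round(3),"z top",f[2].round(4),"at",q[:,:2].mean(0).round(4)); print("rect",r,st)
E
python3 - <<'E'
from pose import *
s=load("lift_s.npz"); mask_pose(s,(230,130,285,165),.175)
t=load("lift_t.npz"); mask_pose(t,(270,180,370,290),.175)
E
```

```text
n 101 slopes [0.002 0.002] z top 0.1735 at [ 0.455  -0.2529]
rect ((438.7605895996094, -250.0862274169922), (82.08557891845703, 120.56127166748047), 0.18194580078125) [236 137  38  20 244]pose.py:9: RuntimeWarning: Mean of empty slice.
  A=np.c_[q[:,:2]-q[:,:2].mean(0),np.ones(len(q))]
  ret = um.true_divide(
Traceback (most recent call last):
  File "pose.py", line 13, in mask_pose
    r,W,st=rect(c,m,f[2]); print("n",w.sum(),"slopes",f[:2].round(3),"z top",f[2].round(4),"at",q[:,:2].mean(0).round(4)); print("rect",r,st)
           ~~~~^^^^^^^^^^
  File "meas.py", line 4, in rect
    k=1+np.argmax(s[1:,4]); cn=max(cv2.findContours((l==k).astype(np.uint8),0,1)[0],key=len)[:,0]
        ~~~~~~~~~^^^^^^^^^
ValueError: attempt to get argmax of an empty sequence
```

Request:
drive_tool([
  {"gripper":0,"x":5,"y":15,"z":2,"turn":0},
  {"gripper":0,"x":8,"y":30,"z":2,"turn":0},
  {"gripper":0,"x":8,"y":35,"z":2,"turn":0},
  {"gripper":0,"x":8,"y":35,"z":2,"turn":0},
  {"gripper":0,"x":8,"y":35,"z":2,"turn":0},
])

```text
t: 5.85
eef_pos: [0.4769, -0.0575, 0.1968]
tool_rot: [3.142, -0.003, 3.13]
ft_force: [0.2, 1.0, 0.4]
opening: 0.159
```

Request:
drive_tool([
  {"gripper":0,"x":8,"y":35,"z":0,"turn":-0.02},
  {"gripper":0,"x":8,"y":35,"z":0,"turn":-0.02},
  {"gripper":0,"x":8,"y":35,"z":0,"turn":-0.02},
  {"gripper":0,"x":8,"y":35,"z":0,"turn":-0.02},
  {"gripper":0,"x":8,"y":35,"z":0,"turn":-0.02},
])

```text
t: 6.35
eef_pos: [0.5169, 0.1172, 0.1965]
tool_rot: [-3.14, -0.003, 3.03]
ft_force: [-0.4, -0.3, -1.0]
opening: 0.153
```

Request:
drive_tool([
  {"gripper":0,"x":8,"y":35,"z":0,"turn":-0.03},
  {"gripper":0,"x":8,"y":35,"z":0,"turn":-0.03},
  {"gripper":0,"x":8,"y":35,"z":0,"turn":-0.03},
  {"gripper":0,"x":4,"y":25,"z":0,"turn":-0.028},
  {"gripper":0,"x":0,"y":10,"z":0,"turn":0},
])

```text
t: 6.85
eef_pos: [0.545, 0.2597, 0.1964]
tool_rot: [-3.141, -0.002, 2.917]
ft_force: [-0.2, 0.7, -0.2]
opening: 0.158
```

Request:
drive_tool([
  {"gripper":0,"x":0,"y":9,"z":0,"turn":0},
  {"gripper":0,"x":0,"y":0,"z":0,"turn":0},
  {"gripper":0,"x":0,"y":0,"z":0,"turn":0},
  {"gripper":0,"x":0,"y":0,"z":0,"turn":0},
  {"gripper":0,"x":0,"y":0,"z":0,"turn":0},
])

```text
t: 7.35
eef_pos: [0.546, 0.2636, 0.1984]
tool_rot: [-3.141, 0.0, 2.911]
ft_force: [0.2, 0.1, -0.1]
opening: 0.159
```

```bash
cat > look.py <<'E'
import sys
from rig import arm, optics
from pose import *
n=sys.argv[1]
t=optics.camera("top"); s=optics.camera("scene"); st=arm.state(); print(st["eef_pos"],st["tool_rot"],st["opening"],st["ft_force"],abs(st["dq"]).max())
np.savez(n+"_s.npz",**s);np.savez(n+"_t.npz",**t)
a=cv2.resize(s["pixels"][170:330,260:380,::-1],None,fx=3.3,fy=3.3,interpolation=cv2.INTER_CUBIC)
b=cv2.resize(t["pixels"][130:260,60:150,::-1],None,fx=4,fy=4,interpolation=cv2.INTER_CUBIC)
h=min(len(a),len(b)); cv2.imwrite(f"pics/{n}.png",np.hstack([a[:h],b[:h]]))
mask_pose(s,(260,170,380,330),st["eef_pos"][2]-.013)
E
python3 look.py over
```

```text
[0.54599959 0.26424836 0.19848031] [-3.14148767e+00  2.15531023e-04  2.91159587e+00] 0.15572116347597317 [-0.05439638 -0.41487042 -0.58042455] 0.0042053989257480155
n 484 slopes [0.002 0.003] z top 0.1848 at [0.5508 0.2258]
rect ((537.0241088867188, 223.7099609375), (115.30632019042969, 81.72925567626953), 76.9199447631836) [297 221  55  40 742]
```

View pics/over.png

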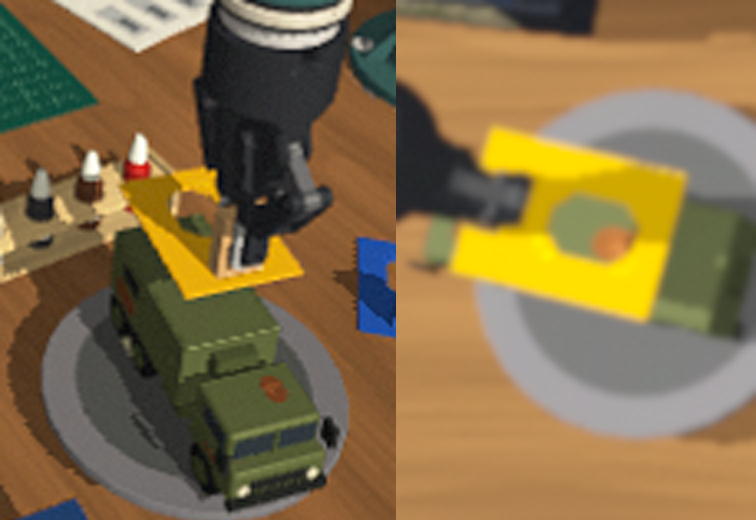

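```bash
python3 - <<'E'
from pose import *
c=load("over_t.npz")
hsv=cv2.cvtColor(c["pixels"],cv2.COLOR_RGB2HSV)
m=(hsv[...,0]>20)&(hsv[...,0]<34)&(hsv[...,1]>190)&(hsv[...,2]>100); m[:130]=0;m[260:]=0;m[:,150:]=0
r,W,st=rect(c,m,.183);print(r,st)
# window hole: inner contour
cn,h=cv2.findContours(m.astype(np.uint8),cv2.RETR_CCOMP,cv2.CHAIN_APPROX_NONE)
for k,x in enumerate(cn):
    if h[0][k][3]>=0 and len(x)>15:
        W=at_z(c,x[:,0],.184)[:,:2]; print("hole",cv2.minAreaRect((W*1000).astype(np.float32)))
E
```

```text
((537.9627685546875, 222.84410095214844), (113.96296691894531, 80.53550720214844), 76.4853515625) [  74  162   58   47 1326]
hole ((535.37646484375, 209.2550048828125), (53.18302917480469, 38.87534713745117), 76.40945434570312)
```

Request:
drive_tool([
  {"gripper":0,"x":-2,"y":2.5,"z":-5,"turn":0},
  {"gripper":0,"x":0,"y":0,"z":-10,"turn":0},
  {"gripper":0,"x":0,"y":0,"z":-10,"turn":0},
  {"gripper":0,"x":0,"y":0,"z":-5,"turn":0},
  {"gripper":0,"x":0,"y":0,"z":0,"turn":0},
])

```text
t: 7.95
eef_pos: [0.543, 0.2672, 0.1668]
tool_rot: [-3.14, -0.002, 2.913]
ft_force: [-0.2, -0.6, 0.2]
opening: 0.152
```

Request:
drive_tool([
  {"gripper":0,"x":0,"y":0,"z":-4,"turn":0},
  {"gripper":0,"x":0,"y":0,"z":-4,"turn":0},
  {"gripper":0,"x":0,"y":0,"z":-3,"turn":0},
  {"gripper":0,"x":0,"y":0,"z":0,"turn":0},
  {"gripper":0,"x":0,"y":0,"z":0,"turn":0},
])

```text
t: 8.45
eef_pos: [0.5439, 0.2676, 0.1573]
tool_rot: [3.142, 0.0, 2.913]
ft_force: [0.5, 0.9, -0.6]
opening: 0.155
```

```bash
python3 look.py low; python3 - <<'E'
from pose import *
for n,zw in(("low_t.npz",.142),("low_s.npz",.142)):
    c=load(n)
    hsv=cv2.cvtColor(c["pixels"],cv2.COLOR_RGB2HSV)
    m=(hsv[...,0]>20)&(hsv[...,0]<34)&(hsv[...,1]>190)&(hsv[...,2]>100)
    if "_t" in n: m[:130]=0;m[260:]=0;m[:,150:]=0; b=(100,175,135,210)
    else: m[:170]=0;m[330:]=0;m[:,:260]=0;m[:,380:]=0; b=(300,235,335,275)
    r,W,st=rect(c,m,zw); print(n,r,st)
    cn,h=cv2.findContours(m.astype(np.uint8),cv2.RETR_CCOMP,cv2.CHAIN_APPROX_NONE)
    for k,x in enumerate(cn):
        if h[0][k][3]>=0 and len(x)>15:
            W=at_z(c,x[:,0],zw)[:,:2]; print("hole",cv2.minAreaRect((W*1000).astype(np.float32)))
    p=ora(c,b); r,W,st=rect(c,p,.128); print("patch",r,st)
E
```

```text
[0.54401856 0.26770684 0.1575166 ] [3.14127302e+00 3.74070258e-04 2.91285470e+00] 0.15431072775424712 [ 0.07136089 -0.82934219 -0.61863648] 0.003766242643200767
n 483 slopes [0.001 0.005] z top 0.144 at [0.55   0.2276]
rect ((534.99658203125, 227.221435546875), (114.76525115966797, 81.63579559326172), 76.7059097290039) [296 235  55  41 734]
low_t.npz ((536.6973876953125, 226.75392150878906), (114.12149047851562, 78.66856384277344), 76.8740234375) [  80  167   56   45 1216]
hole ((533.1961669921875, 213.39202880859375), (51.603092193603516, 37.16696548461914), 74.18698120117188)
patch ((532.9122314453125, 212.80613708496094), (29.80865478515625, 18.14589500427246), 76.6470947265625) [110 187  13  10  93]
low_s.npz ((534.093017578125, 226.26368713378906), (113.8565444946289, 81.0979995727539), 76.7059326171875) [296 235  54  41 697]
patch ((523.2936401367188, 205.04403686523438), (17.296585083007812, 4.086068630218506), 89.43026733398438) [316 248   7   5  13]
```

View pics/low.png

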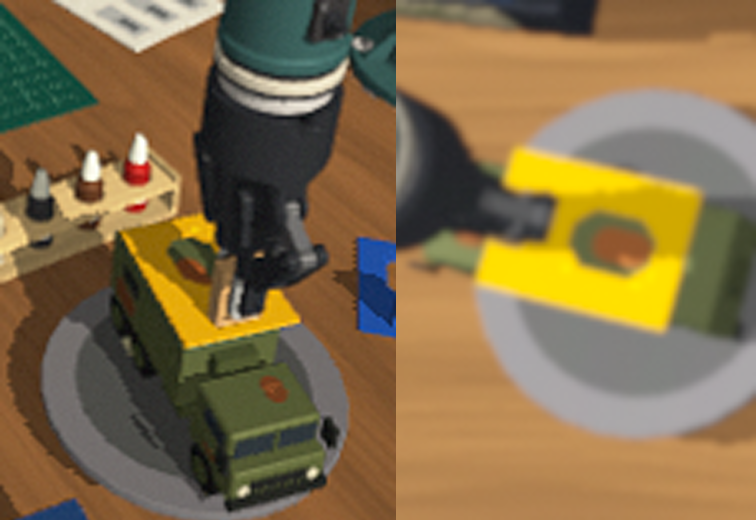

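Request:
drive_tool([
  {"gripper":0,"x":0,"y":-1,"z":-1,"turn":0},
  {"gripper":0,"x":0,"y":0,"z":-1,"turn":0},
  {"gripper":0,"x":0,"y":0,"z":0,"turn":0},
  {"gripper":0,"x":0,"y":0,"z":0,"turn":0},
  {"gripper":0,"x":0,"y":0,"z":0,"turn":0},
])

```text
t: 9.05
eef_pos: [0.5439, 0.2667, 0.1553]
tool_rot: [3.142, 0.0, 2.913]
ft_force: [0.5, -0.2, -1.4]
opening: 0.154
```

Request:
drive_tool([
  {"gripper":0,"x":0,"y":0,"z":0,"turn":0},
  {"gripper":0,"x":0,"y":0,"z":0,"turn":0},
  {"gripper":0,"x":0,"y":0,"z":0,"turn":0},
  {"gripper":0,"x":0,"y":0,"z":0,"turn":0},
  {"gripper":0,"x":0,"y":0,"z":0,"turn":0},
])

```text
t: 9.55
eef_pos: [0.5439, 0.2666, 0.1553]
tool_rot: [-3.142, 0.0, 2.913]
ft_force: [-0.6, -0.2, -0.1]
opening: 0.158
```

```bash
python3 look.py fin
```

```text
[0.54385479 0.26665523 0.15530804] [3.14155449e+00 3.51284836e-05 2.91286526e+00] 0.15689339290733026 [ 0.47864134  0.22158102 -0.51149153] 0.0014737956173514761
n 486 slopes [0.002 0.003] z top 0.1416 at [0.5494 0.225 ]
rect ((534.712158203125, 225.5726776123047), (116.08377075195312, 81.68135070800781), 76.7767562866211) [296 235  54  41 739]
```

View pics/fin.png

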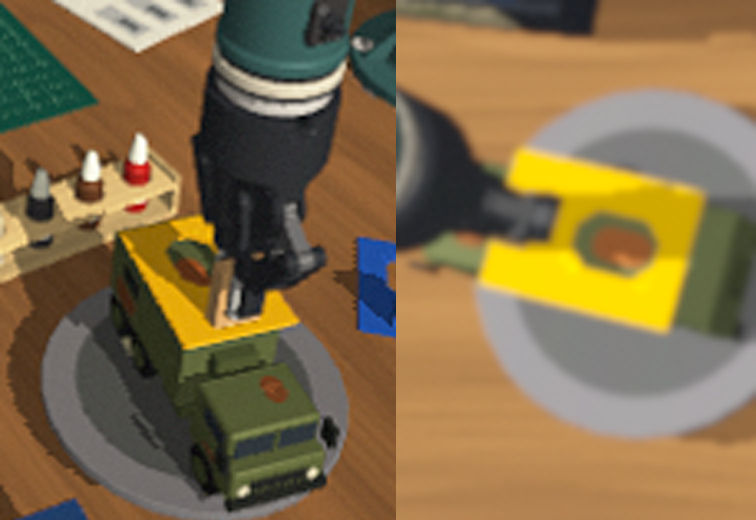

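The last picture shows the patch centred in the window, at about (115,191) in the top camera. The mask is level and still, with its underside about 10.6 mm above the roof. I'm handing in.

```bash
python3 -c "
from rig import ticket
print(ticket.hand_in())"
```

```text
the job is handed in; nothing more can be done
None
```

I picked up the large yellow mask by its wooden grip, carried it over the bottle row and handed in with it held over the truck's roof patch, at about 9.7 s. No verdict was reported.

| Last check | Result |
|---|---|
| Underside above the roof | about 10.6 mm |
| Tilt (plane fit to depth) | under 0.005 rad |
| Mask direction vs truck direction | 76.8° vs about 76.5–77° |
| Window centre vs patch | within about 2 mm by my estimates |
| Grip | about 13 mm opening, on the 14 mm block |
| Arm speed | joints nearly still (at most 0.0015 rad/s) |
| Contact with the truck | no sign of it in the forces or pictures |

- **Disagreements:** The two cameras and the arm's own position differed by about 2 mm on where the window and patch are, so I averaged them.
- **Failed check:** In the pictures just before the last small move, the scene camera could not measure the patch because the mask hid part of it. The final centring therefore rests on the top camera and the arm position.
- **Not measured:** I did not re-measure the bottles, tins, cement bottle or white mask after the move.

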